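# Put a weighing cup from its nested stack on the balance

### The job

Two nested pairs of metal cups stand on the microscope desk. Pull the wide aluminium cup straight up out of the weighted cup it is nested in, without tipping it, and set it down upright on the middle of the balance's round pan. Leave the weighted cup standing where it is and do not disturb the narrow pair.

Things in the scene. Friction and masses are not known exactly. Their poses are not given: they have to be found in the camera images.
- wide_cup_center (a point): The cup to move: open aluminium cup, 70 mm high, about 0.06 kg. Upper 36 mm: cylinder, 56 mm diameter, 3 mm wall; lower 34 mm: foot, 47 mm diameter. Point: on the axis, half-way up (35 mm from underside and rim); z up. At the start nested in the wide weighted cup, the 36 mm cylinder free above it, rim 96 mm above the table. A cup of the same shape standing alone on the table is not the one.
- wide_base: Wide weighted cup it is nested in: dark steel cylinder, 60 mm diameter, 60 mm high, 0.5 kg, loose on the table. Origin: centre of its underside; z up. The aluminium cup's shoulder rests on its rim and four sprung rubber pads inside grip the foot: a pull of about 3 to 4 N frees it, and it must rise 34 mm to be clear.
- narrow_cup_center (a point): The narrower aluminium cup, to be left alone: 70 mm high, 40 mm diameter above, 31 mm at the foot, nested in its own dark steel weighted cup of 44 mm diameter. Point: on its axis, half-way up; its rim is as high as the wide cup's. The pairs may stand either way round, at least 120 mm apart between axes.
- pan (a point): The balance's pan: flat round steel disc, 130 mm diameter, on a low white balance (body 235 x 185 mm) fixed to the table. Point: centre of the pan's upper face, 82 mm above the table; nothing on the balance is higher. The pan does not give way. z up.

How it is judged (in metres and radians):
On the way:
1. the wide cup has been lifted straight up clear of its weighted cup (foot above its rim, axes within 20 mm, upright within 12 degrees), which still stands on the table (z of wide_cup_center in the frame of wide_base above 0.097 m and horizontal distance between wide_cup_center and wide_base below 0.02 m and angle between wide_cup_center's own z axis and vertical below 0.21 rad and height (world z) of wide_base below 0.006 m), for 0.05 s.
At the end, for the whole second after the job is handed in: The wide cup stands upright (within 6 degrees) on the pan, its axis within 30 mm of the pan's centre; its weighted cup stands upright within 30 mm of where it was; the narrow cup is within 20 mm of where it was (horizontal distance between wide_cup_center and pan below 0.03 m and z of wide_cup_center in the frame of pan between 0.031 and 0.039 m and angle between each of wide_cup_center, wide_base's own z axis and vertical below 0.1 rad and distance of wide_base from where it was at the start of the episode below 0.03 m and distance of narrow_cup_center from where it was at the start of the episode below 0.02 m); the robot touches nothing.
It fails at once if the narrow cup is moved by more than 20 mm (distance of narrow_cup_center from where it was at the start of the episode above 0.02 m).
It fails at once if the wide weighted cup is moved or lifted by more than 30 mm, or tipped by more than 20 degrees (distance of wide_base from where it was at the start of the episode above 0.03 m or angle between wide_base's own z axis and vertical above 0.35 rad).
It fails at once if the wide cup is let go with its underside more than 20 mm above the pan (horizontal distance between wide_cup_center and pan below 0.06 m and z of wide_cup_center in the frame of pan above 0.055 m and contact force between the fingers and wide_cup below 0.05 N).
It also fails if it takes over 42 s, if anything falls off the work surface, if the arm or the gripper's body presses on something with over 40 N, if the wrist force passes 120 N, or if a joint passes its speed limit or range.

### The arm

A 6-joint arm with a two-finger parallel gripper is mounted at the origin on the work surface. World frame = base frame: x ahead of the robot, y to its left, z up, the work surface at z = 0. Lengths are in mm, angles in rad, forces in N, time in s.
With the tool pointing down it reaches from about 325 to 775 mm from the base axis. Payload 5.5 kg.
Tool frame: the origin (TCP) lies midway between the tips of the shut fingers; the grasp point (between the pads) lies 19 mm behind it; z points along the fingers, y is the line along which they close (so a half turn about z gives the same grasp; the last joint's range is limited). The gripper opens to 88 mm and grips with 3 to 60 N. Pads are 20 mm wide; open, the fingers measure 115 mm over their backs; the gripper's body (75 mm by 178 mm) begins 61 mm behind the grasp point.
Start: joints at [1.145, 0.091, 1.231, -0, 1.82, -0.057], TCP at [216.303, 559.669, 194.431] pointing down, gripper open.
Joint ranges: [-2.87, 2.87], [-0.86, 2.18], [0.17, 2.46], [-1.51, 4.65], [0.06, 2.69], [-2.65, 2.65]. Speed limits (rad/s): [2.57, 2.57, 3.01, 3.14, 3.14, 3.14].

### API

Orientations are given as a rotation vector (axis times angle).
In Python, from bench import arm, imaging gives the robot as it stands.
- The arm moves only by the shell command python3 -m inch 'ROWS' [FORCE]. ROWS is JSON, one flat list of numbers, 7 for each row, row after row: the shift along the tool's x, y, z as a fraction of full scale, then the turn, a rotation vector about the tool's x, y, z as a fraction of full scale, then the gripper command: -1 is fully open, 1 is shut, values between are in proportion. A call has 1 to 12 rows; each row shifts and turns the commanded pose from where the row before left it, along the tool's axes as they then stand; what a row does not reach is not made up. Full scale, the value 1, is 20 mm for a shift and 0.15 rad for a turn. A row lasts 1/10 s, in which the tool goes at most 50 mm and 8.59 degrees, less where a joint would pass 70% of its speed; a pose out of reach is approached as far as the arm can. A call with a number of a shift or a turn outside -1 to 1 is refused whole. A call with a gripper value outside its range is refused whole. The fingers move at their own pace and stop on an object; FORCE is the grip in N (left out, the last holds). Time passes only in rows, so rows that do not move let the fingers close. It gives the time, the measured TCP pose, the force, the opening and the grip force at its end, in the units of the state.
- arm.read_state(): the state, without advancing time (a new reading comes with each control period).
- imaging.snapshot(name): name is "scene" or "top" or "wrist"; returns a dict with "color" (480x640x3 uint8, red, green, blue), "mtx" (3x3 intrinsics, pixels), "D" ([k1, k2, p1, p2, k3] as OpenCV has them; the pictures are not rectified), "R" (3x3) and "t" (3): a world point X has camera coordinates R X + t. Camera axes: x right, y down, z forward; pixel columns grow to the right and rows downward; lengths in mm; the calibration is good to about 2 mm. A picture is of the moment at which its call begins. There is no depth.
- arm.close_job(): hands the job in; it is judged then, once.
The state is a dict: "clock": time; "q": joint angles; "dq": joint speeds; "effort": joint torques, N m; "ee_pos": TCP position; "orientation": TCP orientation; "contact_force": force on the tool from outside, world axes, zero at the start; "torque": the same for the moment, N m; "opening": finger opening in mm; "gripper_force": force on a finger pad.
Only numpy, scipy, OpenCV 4.12 (cv2) and the standard library are available. Lean on these libraries where they do the work, as an engineer would, in place of code of your own. Each camera call takes 0.05 s, during which the arm holds its last target. There are 200 camera calls.

## Working session

There is one attempt and no reset: what is moved stays moved. The work goes in short steps, Python scripts to look and compute and a shell command to move; the robot and the scene stay as the last step left them, time stands still between calls to the robot, and variables do not carry over. Pictures are saved under pics/ and viewed, at most 10 in all, crops included, and the job is handed in when it is done.

```bash
mkdir -p pics; cat > h.py <<'E'
import numpy as np, cv2
from bench import arm, imaging
def ray(s,u,v,z):
    R=np.array(s["R"]);t=np.array(s["t"]).ravel()
    p=cv2.undistortPoints(np.array([[[u,v]]],float),np.array(s["mtx"]),np.array(s["D"]))[0,0]
    d=R.T@np.array([p[0],p[1],1]);c=-R.T@t
    return c+d*(z-c[2])/d[2]
def save(s,n): cv2.imwrite(f"pics/{n}.png",cv2.cvtColor(s["color"],cv2.COLOR_RGB2BGR))
E
python3 - <<'E'
from h import *
for n in("top","scene"):
    s=imaging.snapshot(n);save(s,n+"0");R=np.array(s["R"]);print(n,-R.T@np.array(s["t"]).ravel())
st=arm.read_state();print(st)
E
```

```text
top [433.40939821 -18.32355191 956.57121716]
scene [1142.61773694 -754.30020688  746.08505939]
{'clock': 0.1, 'q': array([ 1.14527549e+00,  9.18036532e-02,  1.23174714e+00, -1.78998022e-05,
        1.81980416e+00, -5.66928075e-02]), 'dq': array([ 0.00208852, -0.00102463, -0.00295828, -0.00047657, -0.00259288,
       -0.00040866]), 'effort': array([ 2.26293268e-03, -4.47858489e+01, -4.07569957e+01,  6.99270959e-02,
        2.83949316e-02, -1.23116488e-04]), 'ee_pos': array([216.1881785 , 559.36402251, 193.41832336]), 'orientation': array([-5.76007973e-01, -3.08792391e+00,  2.69429797e-03]), 'contact_force': array([-0.83638644, -0.53641893, -0.71325815]), 'torque': array([-0.0172386 ,  0.05132363,  0.01843544]), 'gripper_force': 0.0, 'opening': 87.46334188947789}
```

View pics/top0.png

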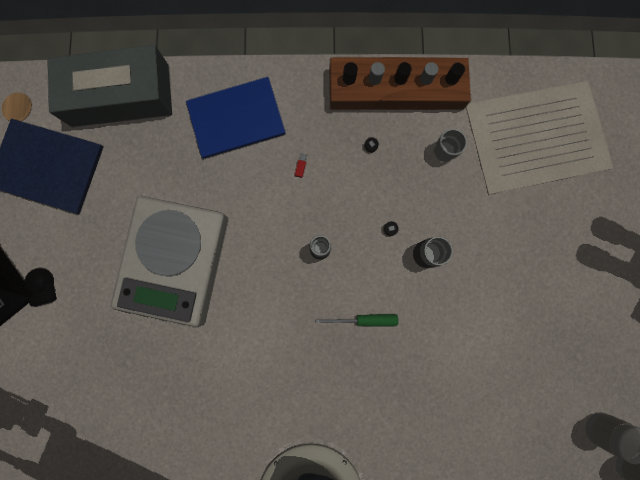

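View pics/scene0.png

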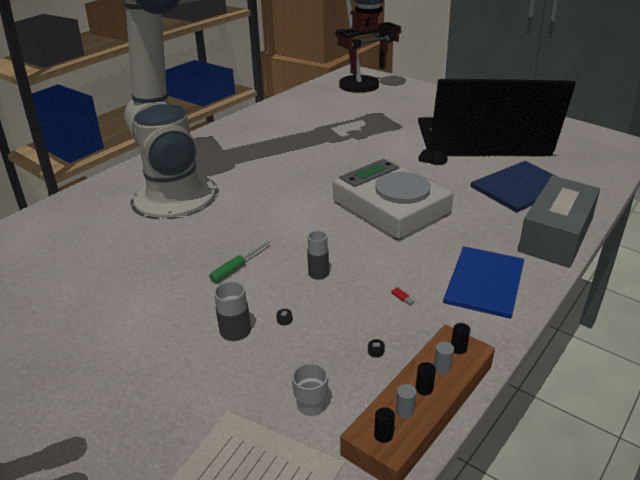

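The top view shows the balance pan at about (168,243), the narrow pair at (320,246), the wide pair at (434,252) and the lone decoy cup at (452,144). The scene view agrees: the wide pair is at (232,310), the narrow pair at (318,255) and the decoy at (310,388).

```bash
python3 - <<'E'
from h import *
def pr(s,p): return cv2.projectPoints(np.array([p],float),cv2.Rodrigues(np.array(s["R"]))[0],np.array(s["t"],float),np.array(s["mtx"]),np.array(s["D"]))[0].ravel()
s=imaging.snapshot("top");sc=imaging.snapshot("scene")
print("tcp",pr(s,arm.read_state()["ee_pos"]),pr(sc,arm.read_state()["ee_pos"]))
for n,u,v,z in(("wide",436,251,96),("narrow",320.5,246,96),("pan",168,243,82),("decoy",452,144,70)):
    p=ray(s,u,v,z);print(n,p.round(1),pr(sc,p).round(1))
a=cv2.resize(s["color"][215:290,395:475],None,fx=5,fy=5,interpolation=cv2.INTER_CUBIC)
b=cv2.resize(sc["color"][270:345,195:275],None,fx=5,fy=5,interpolation=cv2.INTER_CUBIC)
save({"color":np.clip(np.hstack([a,b])*1.5,0,255).astype(np.uint8)},"crop")
# pan circle
g=cv2.GaussianBlur(cv2.cvtColor(s["color"],cv2.COLOR_RGB2GRAY),(3,3),0)
print(cv2.HoughCircles(g[190:300,110:230],cv2.HOUGH_GRADIENT,1,50,param1=80,param2=15,minRadius=28,maxRadius=38))
E
```

```text
tcp [-20.89118148 414.67129077] [368.07344474  80.70972874]
wide [ 496.6 -251.4   96. ] [229.8 289.7]
narrow [508.5 -27.6  96. ] [315.6 235.8]
pan [518.5 272.   82. ] [401.3 185.1]
decoy [ 718.4 -300.2   70. ] [307.4 373.9]
[[[57.5 53.5 32.5]]]
```

View pics/crop.png

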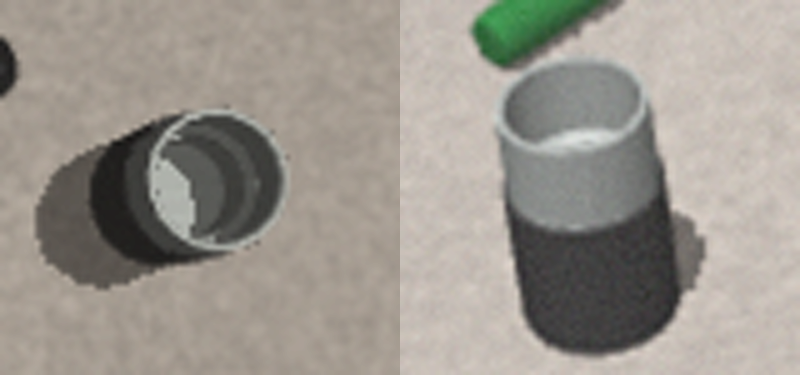

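The crop shows the wide cup's rim circle centred at top pixel (438.6,250.9) and scene pixel (229.7,291). That puts the cup near (497,-256). I'll travel at the current height, which clears everything on the desk.

```bash
python3 -m inch '[-0.4,-0.5,0,0,0,0,-1, -0.84,-1,0,0,0,0,-1, -0.84,-1,0,0,0,0,-1, -0.84,-1,0,0,0,0,-1, -0.84,-1,0,0,0,0,-1, -0.84,-1,0,0,0,0,-1, -0.84,-1,0,0,0,0,-1, -0.84,-1,0,0,0,0,-1, -0.84,-1,0,0,0,0,-1, -0.84,-1,0,0,0,0,-1, -0.84,-1,0,0,0,0,-1, -0.84,-1,0,0,0,0,-1]' 20
python3 -m inch '[-0.84,-1,0,0,0,0,-1, -0.84,-1,0,0,0,0,-1, -0.84,-1,0,0,0,0,-1, -0.84,-1,0,0,0,0,-1, -0.84,-1,0,0,0,0,-1, -0.84,-1,0,0,0,0,-1, -0.84,-1,0,0,0,0,-1, -0.84,-1,0,0,0,0,-1, -0.84,-1,0,0,0,0,-1, -0.84,-1,0,0,0,0,-1]'
cat >> h.py <<'E'
def togo(x,y,z):
    s=arm.read_state();R=cv2.Rodrigues(np.array(s["orientation"]))[0]
    d=R.T@(np.array([x,y,z])-s["ee_pos"]);print("pos",s["ee_pos"].round(1),"R",R.round(3).tolist(),"rows",(d/20).round(2),"t",s["clock"],"F",s["contact_force"].round(1),s["opening"],s["gripper_force"])
E
python3 - <<'E'
from h import *
s=imaging.snapshot("top");sc=imaging.snapshot("scene")
print(ray(s,438.4,250.7,96),ray(sc,229.5,290.9,96),ray(s,167.5,243.5,82))
togo(497,-256,193)
E
```

```text
clock: 1.4
ee_pos: [313.3, 273.9, 194.4]
orientation: [0.576, 3.088, 0.0]
contact_force: [-0.5, -0.1, -0.4]
opening: 87.8
gripper_force: 0.0
clock: 2.4
ee_pos: [397.5, 27.0, 194.4]
orientation: [0.577, 3.088, -0.0]
contact_force: [0.1, -0.3, -0.3]
opening: 87.6
gripper_force: 0.0
[ 497.13678426 -256.12399035   96.        ] [ 498.65030513 -254.08532702   96.        ] [517.55195423 272.98298683  82.        ]
pos [397.8  26.  194.1] R [[-0.931, 0.364, -0.0], [0.364, 0.931, -0.001], [-0.0, -0.001, -1.0]] rows [ -9.76 -11.32   0.07] t 2.5 F [-0.4  0.6  0.4] 87.6797423847363 0.0
```

```bash
python3 -m inch '[-0.9,-1,0,0,0,0,-1, -0.9,-1,0,0,0,0,-1, -0.9,-1,0,0,0,0,-1, -0.9,-1,0,0,0,0,-1, -0.9,-1,0,0,0,0,-1, -0.9,-1,0,0,0,0,-1, -0.9,-1,0,0,0,0,-1, -0.9,-1,0,0,0,0,-1, -0.9,-1,0,0,0,0,-1, -0.9,-1,0,0,0,0,-1, -0.4,-0.8,0,0,0,0,-1, -0.36,-0.5,0,0,0,0,-1]'
python3 -m inch '[0,0,0,0,0,0,-1]'
python3 - <<'E'
from h import *
togo(498,-255.2,66)
s=imaging.snapshot("wrist");save(s,"w1")
print(cv2.projectPoints(np.array([[498,-255.2,96.]]),cv2.Rodrigues(np.array(s["R"]))[0],np.array(s["t"],float),np.array(s["mtx"]),np.array(s["D"]))[0].ravel())
E
```

```text
clock: 3.7
ee_pos: [498.1, -253.2, 194.3]
orientation: [-0.577, -3.088, -0.0]
contact_force: [-0.1, 0.2, 0.1]
opening: 87.9
gripper_force: 0.0
clock: 3.8
ee_pos: [498.2, -253.3, 194.2]
orientation: [-0.578, -3.087, -0.0]
contact_force: [-0.7, 0.8, 0.3]
opening: 87.3
gripper_force: 0.0
pos [ 498.2 -253.3  194.2] R [[-0.932, 0.362, -0.001], [0.362, 0.932, 0.0], [0.001, 0.0, -1.0]] rows [-0.03 -0.1   6.41] t 3.8 F [-0.7  0.8  0.3] 87.295150953928 0.0
[313.03554914 233.50152726]
```

View pics/w1.png

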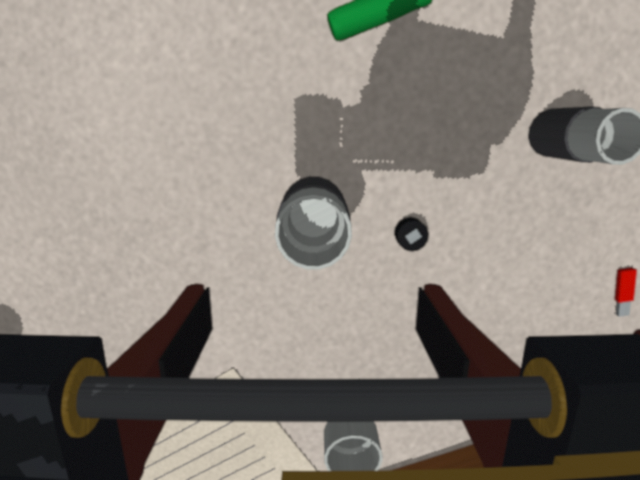

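The wrist view shows the rim centred at about (313,229), within 3 mm of the estimate, and the fingers straddle it. Next I descend and grip.

```bash
python3 -m inch '[0.04,-0.1,0.7,0,0,0,-1, 0,0,1,0,0,0,-1, 0,0,1,0,0,0,-1, 0,0,1,0,0,0,-1, 0,0,1,0,0,0,-1, 0,0,0.8,0,0,0,-1, 0,0,0.5,0,0,0,-1, 0,0,0.4,0,0,0,-1, 0,0,0,0,0,0,-1]'
python3 -m inch '[0,0,0,0,0,0,1, 0,0,0,0,0,0,1, 0,0,0,0,0,0,1, 0,0,0,0,0,0,1, 0,0,0,0,0,0,1, 0,0,0,0,0,0,1, 0,0,0,0,0,0,1, 0,0,0,0,0,0,1]' 25
```

```text
clock: 4.75
ee_pos: [496.5, -253.8, 65.4]
orientation: [-0.575, -3.087, -0.001]
contact_force: [0.5, 0.3, 0.2]
opening: 88.2
gripper_force: 0.0
clock: 5.55
ee_pos: [497.3, -253.9, 66.8]
orientation: [0.575, 3.088, 0.001]
contact_force: [1.6, 3.5, 2.5]
opening: 27.6
gripper_force: 1.6
```

The opening reads 27.6 mm, which is not the 56 mm expected on the cup. I'll look before doing anything else.

```bash
python3 - <<'E'
from h import *
togo(498,-255.2,66)
s=imaging.snapshot("wrist");sc=imaging.snapshot("scene")
a=cv2.resize(s["color"],(400,300)); b=cv2.resize(sc["color"][230:380,150:350],(400,300))
save({"color":np.hstack([a,b])},"g1")
E
```

```text
pos [ 497.3 -253.9   66.8] R [[-0.933, 0.36, 0.001], [0.36, 0.933, 0.0], [-0.001, 0.001, -1.0]] rows [-0.05 -0.05  0.04] t 5.55 F [1.6 3.5 2.5] 27.613016891244897 1.5839785167736409
```

View pics/g1.png

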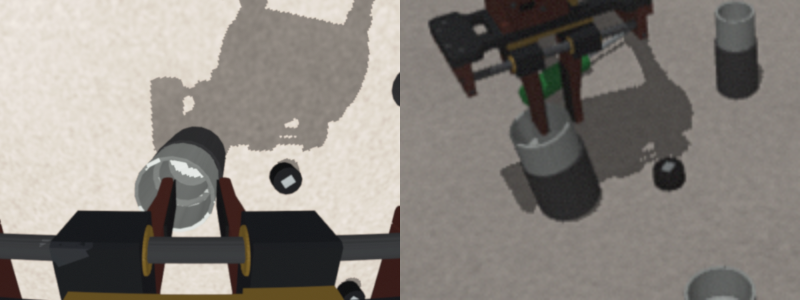

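The cup is leaning and the fingers are off its diameter, on the near side in the wrist image. I'll check the TCP against the images and zoom in before opening.

```bash
python3 - <<'E'
from h import *
s=imaging.snapshot("wrist");sc=imaging.snapshot("scene")
st=arm.read_state();R=cv2.Rodrigues(st["orientation"])[0];p=st["ee_pos"]
for n,k in(("w",s),("sc",sc)):
  for off in(-14,0,14):
    for up in (0,19):
      X=p+R@np.array([0,off,-up]);print(n,off,up,cv2.projectPoints(X[None],cv2.Rodrigues(np.array(k["R"]))[0],np.array(k["t"],float),np.array(k["mtx"]),np.array(k["D"]))[0].ravel().round(0))
a=cv2.resize(s["color"][180:390,190:390],(400,420),interpolation=cv2.INTER_CUBIC); b=cv2.resize(sc["color"][260:350,190:276],(400,420),interpolation=cv2.INTER_CUBIC)
save({"color":np.clip(np.hstack([a,b])*1.4,0,255).astype(np.uint8)},"g2")
E
```

```text
w -14 0 [288. 283.]
w -14 19 [285. 299.]
w 0 0 [316. 283.]
w 0 19 [317. 299.]
w 14 0 [345. 283.]
w 14 19 [348. 299.]
sc -14 0 [224. 306.]
sc -14 19 [222. 298.]
sc 0 0 [231. 303.]
sc 0 19 [230. 295.]
sc 14 0 [238. 301.]
sc 14 19 [237. 293.]
```

View pics/g2.png

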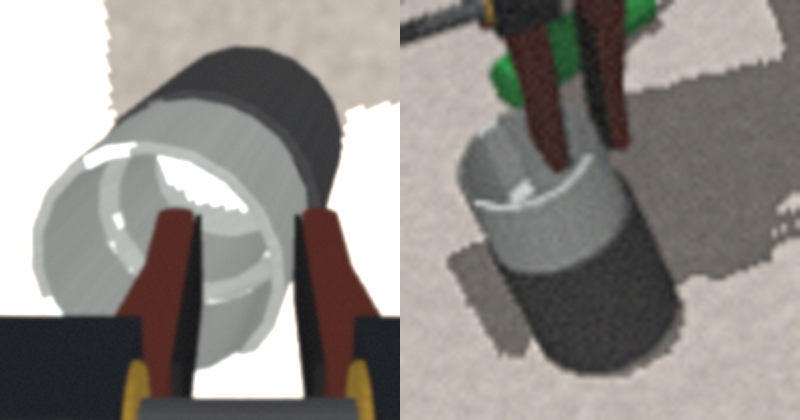

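In this view the left finger is inside the tilted cup and the right finger is outside it. In the scene image both fingertips sit about 10 px higher than the reported TCP predicts. The fingers may really be about 25 mm higher than the state says, so I'll test that numerically with the earlier wrist picture.

```bash
python3 - <<'E'
from h import *
s=imaging.snapshot("wrist");st=arm.read_state()
K=np.array(s["mtx"]);D=np.array(s["D"])
Rt=cv2.Rodrigues(st["orientation"])[0];p=st["ee_pos"]
Rc=np.array(s["R"]);tc=np.array(s["t"]).ravel();c=-Rc.T@tc
Rtc=Rc@Rt; ct=Rt.T@(c-p); print("cam in tool",ct.round(1),"view dir",(Rtc.T[:,2]).round(3),K[0,0])
R1=np.array([[-0.932,0.362,0],[0.362,0.932,0],[0,0,-1]]);p1=np.array([498.2,-253.3,194.2])
Rw=Rtc@R1.T;cw=p1+R1@ct;print("cam world at w1",cw.round(1))
for dz in(0,15,30):
  t=-Rw@(cw+[0,0,dz])
  P=np.array([[497.5,-255.2,96],[508.5,-27.6,96],[718.4,-300.2,70],[497.5+28,-255.2,96],[497.5-28,-255.2,96],[497.5,-227.2,96],[497.5,-283.2,96],[497.5,-255.2,0]],float)
  print(dz,cv2.projectPoints(P,cv2.Rodrigues(Rw)[0],t,K,D)[0].reshape(-1,2).round(0).tolist())
E
```

```text
cam in tool [  75.    -1.5 -189. ] view dir [-0.276  0.     0.961] 415.4145177590047
cam world at w1 [ 427.7 -227.6  383.2]
0 [[313.0, 233.0], [622.0, 133.0], [353.0, 455.0], [327.0, 267.0], [298.0, 197.0], [350.0, 219.0], [277.0, 246.0], [313.0, 207.0]]
15 [[313.0, 228.0], [608.0, 133.0], [352.0, 443.0], [326.0, 261.0], [299.0, 193.0], [348.0, 214.0], [278.0, 241.0], [313.0, 204.0]]
30 [[313.0, 223.0], [595.0, 132.0], [351.0, 432.0], [325.0, 255.0], [300.0, 190.0], [346.0, 210.0], [280.0, 236.0], [313.0, 201.0]]
```

The narrow cup and decoy check out, so the arm pose is right. The visible fingertips are what sit about 20 mm short of the nominal TCP. I closed only near the rim, so a finger slipped over it. I'll ease the cup back upright by moving +tool y, then rise out and open.

```bash
python3 -m inch '[0,0.15,0,0,0,0,0.33, 0,0.15,0,0,0,0,0.33, 0,0.15,0,0,0,0,0.33, 0,0.15,0,0,0,0,0.33, 0,0.15,0,0,0,0,0.33, 0,0.15,0,0,0,0,0.33, 0,0.1,0,0,0,0,0.33, 0,0.1,0,0,0,0,0.33]'
python3 -m inch '[0,0,-0.3,0,0,0,0.33, 0,0,-0.6,0,0,0,0.33, 0,0,-1,0,0,0,0.33, 0,0,-1,0,0,0,0.33, 0,0,-1,0,0,0,0.33, 0,0,-1,0,0,0,-1, 0,0,-1,0,0,0,-1, 0,0,-0.5,0,0,0,-1, 0,0,0,0,0,0,-1,0,0,0,0,0,0,-1]'
python3 - <<'E'
from h import *
togo(498,-255,194)
w=imaging.snapshot("wrist");t=imaging.snapshot("top");sc=imaging.snapshot("scene")
a=cv2.resize(w["color"],(400,300));b=cv2.resize(sc["color"][260:350,180:300],(400,300),interpolation=cv2.INTER_CUBIC)
c=cv2.resize(t["color"][215:290,390:490],(400,300),interpolation=cv2.INTER_CUBIC)
save({"color":np.vstack([np.hstack([a,b]),np.hstack([c,c*0])])},"r1")
E
```

```text
clock: 6.6
ee_pos: [505.0, -233.7, 66.6]
orientation: [0.576, 3.088, -0.001]
contact_force: [0.7, 0.0, -0.1]
opening: 29.1
gripper_force: 0.0
clock: 7.6
ee_pos: [504.8, -233.7, 194.1]
orientation: [-0.576, -3.088, -0.0]
contact_force: [0.1, -0.4, 0.8]
opening: 65.9
gripper_force: 0.0
pos [ 504.8 -233.7  194.1] R [[-0.933, 0.361, -0.0], [0.361, 0.933, 0.0], [0.0, -0.0, -1.0]] rows [-0.06 -1.11  0.  ] t 7.6 F [ 0.1 -0.4  0.8] 65.85087668563807 0.0
```

View pics/r1.png

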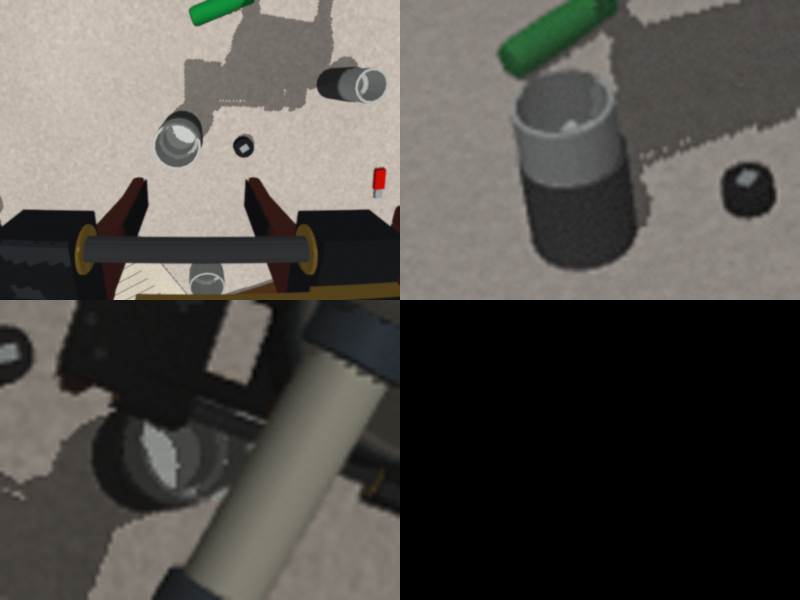

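The cup is upright again and seated in its base: rim at scene (229.5,294) and wrist (283,232). I'll recompute its position and the fingertip depth in the tool frame.

```bash
python3 - <<'E'
from h import *
w=imaging.snapshot("wrist");sc=imaging.snapshot("scene")
print("wide w",ray(w,283,232,96).round(1),"sc",ray(sc,229.5,293.5,96).round(1))
st=arm.read_state();R=cv2.Rodrigues(st["orientation"])[0]
c=-np.array(w["R"]).T@np.array(w["t"]).ravel();ct=R.T@(c-st["ee_pos"])
for v in(283,288,293):
    X=ray(w,229,v,0);d=R.T@(X-c)
    for tx in(10,0,-10): q=ct+d*(tx-ct[0])/d[0];print(v,tx,"tool y,z",q[1:].round(1))
togo(497,-255,45); print(st["opening"])
E
```

```text
wide w [ 495.1 -254.8   96. ] sc [ 504.  -259.1   96. ]
283 10 tool y,z [-37.6 -24. ]
283 0 tool y,z [-43.1   1.4]
283 -10 tool y,z [-48.7  26.7]
288 10 tool y,z [-36.5 -29.6]
288 0 tool y,z [-41.9  -5.1]
288 -10 tool y,z [-47.2  19.3]
293 10 tool y,z [-35.5 -34.8]
293 0 tool y,z [-40.7 -11.2]
293 -10 tool y,z [-45.9  12.5]
pos [ 504.6 -233.5  193.3] R [[-0.933, 0.36, -0.002], [0.36, 0.933, 0.001], [0.002, 0.0, -1.0]] rows [-0.05 -1.14  7.42] t 7.85 F [-1.3  0.6 -1. ] 85.2460111409836 0.0
85.2460111409836
```

The tip columns, rows and opening agree on fingertips about 25 mm short of the nominal TCP. I'll go down to TCP z≈44 and close only to a 53 mm target, so a miss can't push far.

```bash
python3 -m inch '[-0.05,-0.6,0,0,0,0,-1, 0,-0.54,0,0,0,0,-1, 0,0,0.8,0,0,0,-1, 0,0,1,0,0,0,-1, 0,0,1,0,0,0,-1, 0,0,1,0,0,0,-1, 0,0,1,0,0,0,-1, 0,0,1,0,0,0,-1, 0,0,0.8,0,0,0,-1, 0,0,0.5,0,0,0,-1, 0,0,0.35,0,0,0,-1, 0,0,0,0,0,0,-1]'
python3 -m inch '[0,0,0,0,0,0,-0.2, 0,0,0,0,0,0,-0.2, 0,0,0,0,0,0,-0.2, 0,0,0,0,0,0,-0.2, 0,0,0,0,0,0,-0.2, 0,0,0,0,0,0,-0.2, 0,0,0,0,0,0,-0.2, 0,0,0,0,0,0,-0.2]' 25
```

```text
clock: 9.05
ee_pos: [497.2, -255.4, 44.7]
orientation: [-0.576, -3.087, -0.001]
contact_force: [-0.3, -0.0, -0.3]
opening: 88.1
gripper_force: 0.0
clock: 9.85
ee_pos: [497.9, -255.3, 45.9]
orientation: [0.576, 3.088, 0.0]
contact_force: [1.0, 1.4, 3.0]
opening: 56.4
gripper_force: 25.0
```

The opening is 56.4 mm at 25 N, so the fingers are on the cup's cylinder. Next is a slow straight lift.

```bash
python3 -m inch '[0,0,-0.1,0,0,0,0, 0,0,-0.15,0,0,0,0, 0,0,-0.2,0,0,0,0, 0,0,-0.2,0,0,0,0, 0,0,-0.2,0,0,0,0, 0,0,-0.2,0,0,0,0, 0,0,-0.2,0,0,0,0, 0,0,-0.2,0,0,0,0, 0,0,-0.25,0,0,0,0, 0,0,-0.3,0,0,0,0, 0,0,-0.3,0,0,0,0, 0,0,-0.3,0,0,0,0]' 25
python3 -m inch '[0,0,-0.2,0,0,0,0, 0,0,0,0,0,0,0]'
python3 - <<'E'
from h import *
togo(517.5,273,170)
w=imaging.snapshot("wrist");sc=imaging.snapshot("scene")
a=cv2.resize(w["color"],(400,300));b=cv2.resize(sc["color"][230:350,160:320],(400,300),interpolation=cv2.INTER_CUBIC)
save({"color":np.hstack([a,b])},"l1")
E
```

```text
clock: 11.05
ee_pos: [497.7, -255.5, 98.3]
orientation: [0.576, 3.088, -0.001]
contact_force: [0.3, -0.2, -0.5]
opening: 55.7
gripper_force: 25.0
clock: 11.25
ee_pos: [498.0, -255.6, 102.4]
orientation: [0.576, 3.087, -0.001]
contact_force: [-0.3, -1.4, -0.9]
opening: 55.9
gripper_force: 25.0
pos [ 498.  -255.6  102.4] R [[-0.933, 0.36, 0.001], [0.36, 0.933, -0.001], [-0.001, -0.0, -1.0]] rows [ 8.61 25.   -3.4 ] t 11.25 F [-0.3 -1.4 -0.9] 55.94165885103742 24.976393338292837
```

View pics/l1.png

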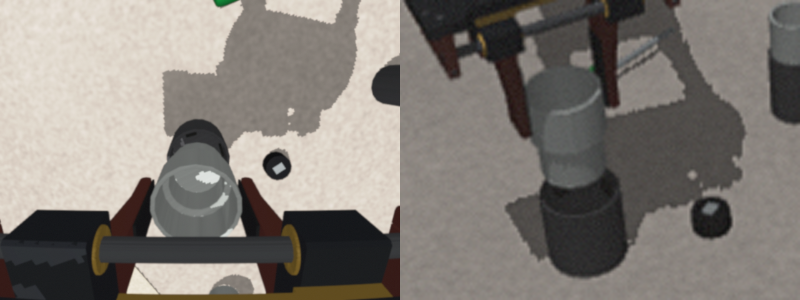

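The cup is clear and upright, and its base is standing where it was. I'll raise it more, then carry it above the narrow pair to the pan.

```bash
python3 -m inch '[0,0,-0.3,0,0,0,0, 0,0,-0.6,0,0,0,0, 0,0,-0.8,0,0,0,0, 0,0,-0.8,0,0,0,0, 0,0,-0.6,0,0,0,0, 0,0,-0.3,0,0,0,0, 0.1,0.3,0,0,0,0,0, 0.2,0.6,0,0,0,0,0, 0.34,1,0,0,0,0,0, 0.34,1,0,0,0,0,0, 0.34,1,0,0,0,0,0, 0.34,1,0,0,0,0,0]' 25
python3 -m inch '[0.34,1,0,0,0,0,0, 0.34,1,0,0,0,0,0, 0.34,1,0,0,0,0,0, 0.34,1,0,0,0,0,0, 0.34,1,0,0,0,0,0, 0.34,1,0,0,0,0,0, 0.34,1,0,0,0,0,0, 0.34,1,0,0,0,0,0, 0.34,1,0,0,0,0,0, 0.34,1,0,0,0,0,0, 0.34,1,0,0,0,0,0, 0.34,1,0,0,0,0,0]'
python3 -m inch '[0.34,1,0,0,0,0,0, 0.34,1,0,0,0,0,0, 0.34,1,0,0,0,0,0, 0.34,1,0,0,0,0,0, 0.34,1,0,0,0,0,0, 0.34,1,0,0,0,0,0, 0.2,0.6,0,0,0,0,0, 0.1,0.3,0,0,0,0,0, 0,0,0,0,0,0,0]'
python3 - <<'E'
from h import *
togo(517.5,273,102)
w=imaging.snapshot("wrist");t=imaging.snapshot("top");save(w,"p1")
P=np.array([[517.5+65*np.cos(a),273+65*np.sin(a),82] for a in np.arange(0,6.3,.8)]+[[517.5,273,82.]])
print(cv2.projectPoints(P,cv2.Rodrigues(np.array(w["R"]))[0],np.array(w["t"],float),np.array(w["mtx"]),np.array(w["D"]))[0].reshape(-1,2).round(0).tolist())
E
```

```text
clock: 12.55
ee_pos: [501.4, -150.0, 168.3]
orientation: [-0.575, -3.087, -0.001]
contact_force: [0.4, 0.0, -1.0]
opening: 56.1
gripper_force: 25.0
clock: 13.75
ee_pos: [511.3, 103.0, 168.3]
orientation: [-0.575, -3.087, 0.001]
contact_force: [-0.1, -0.3, -0.6]
opening: 56.5
gripper_force: 25.0
clock: 14.65
ee_pos: [518.0, 247.4, 168.9]
orientation: [-0.574, -3.088, 0.001]
contact_force: [1.1, -0.7, -1.3]
opening: 56.5
gripper_force: 25.0
pos [518.  247.4 168.9] R [[-0.933, 0.359, -0.001], [0.359, 0.933, -0.0], [0.001, -0.001, -1.0]] rows [0.48 1.19 3.34] t 14.65 F [ 1.1 -0.7 -1.3] 56.4642000851421 24.97632675105706
[[381.0, 305.0], [435.0, 259.0], [441.0, 187.0], [389.0, 132.0], [311.0, 134.0], [260.0, 191.0], [266.0, 263.0], [321.0, 306.0], [351.0, 223.0]]
```

View pics/p1.png

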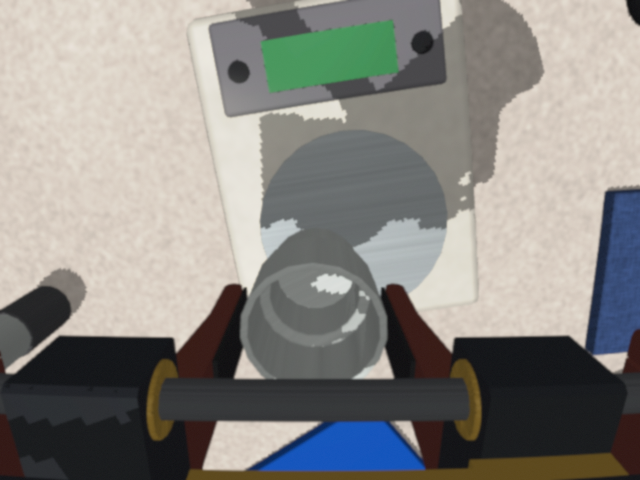

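The wrist view shows the pan centred at about (353,222), matching the prediction of (351,223), with the cup upright in the grip. I'll move over the centre and lower to just above the pan.

```bash
python3 -m inch '[0.2,0.5,0,0,0,0,0, 0.28,0.69,0,0,0,0,0, 0,0,0.5,0,0,0,0, 0,0,0.8,0,0,0,0, 0,0,0.7,0,0,0,0, 0,0,0.5,0,0,0,0, 0,0,0.3,0,0,0,0, 0,0,0.2,0,0,0,0, 0,0,0.1,0,0,0,0, 0,0,0,0,0,0,0]' 25
python3 -m inch '[0,0,0.05,0,0,0,0, 0,0,0.05,0,0,0,0, 0,0,0,0,0,0,0]'
```

```text
clock: 15.75
ee_pos: [518.2, 272.5, 107.6]
orientation: [0.576, 3.088, 0.0]
contact_force: [0.4, -0.5, -1.4]
opening: 56.4
gripper_force: 25.0
clock: 16.05
ee_pos: [518.2, 272.6, 105.6]
orientation: [0.576, 3.088, 0.0]
contact_force: [-0.6, -0.2, 0.3]
opening: 55.8
gripper_force: 25.0
```

```bash
for i in 1 2 3; do :; done; python3 -m inch '[0,0,0.05,0,0,0,0, 0,0,0.05,0,0,0,0, 0,0,0,0,0,0,0]'
python3 -m inch '[0,0,0.05,0,0,0,0, 0,0,0,0,0,0,0]'
python3 -m inch '[0,0,0.05,0,0,0,0, 0,0,0,0,0,0,0]'
```

```text
clock: 16.35
ee_pos: [518.0, 272.5, 103.2]
orientation: [-0.576, -3.088, 0.0]
contact_force: [-0.1, 0.2, -0.2]
opening: 56.3
gripper_force: 25.0
clock: 16.55
ee_pos: [518.0, 272.6, 102.2]
orientation: [-0.576, -3.088, 0.0]
contact_force: [0.9, 1.0, -1.1]
opening: 56.1
gripper_force: 25.0
clock: 16.75
ee_pos: [518.2, 272.6, 101.9]
orientation: [0.576, 3.088, 0.001]
contact_force: [-0.5, -0.2, 1.1]
opening: 55.8
gripper_force: 25.0
```

```bash
python3 -m inch '[0,0,0.05,0,0,0,0, 0,0,0,0,0,0,0]'
python3 -m inch '[0,0,0.05,0,0,0,0, 0,0,0,0,0,0,0]'
```

```text
clock: 16.95
ee_pos: [518.4, 272.6, 101.8]
orientation: [0.576, 3.087, 0.001]
contact_force: [-1.2, -0.5, 6.1]
opening: 56.3
gripper_force: 25.0
clock: 17.15
ee_pos: [518.5, 272.6, 101.8]
orientation: [0.576, 3.086, 0.002]
contact_force: [-1.6, -0.8, 8.4]
opening: 55.9
gripper_force: 25.0
```

Contact shows as 8 N of upward force with z stalled at 101.8. I'll relieve the push by a millimetre, open, and retreat straight up.

```bash
python3 -m inch '[0,0,-0.08,0,0,0,0, 0,0,0,0,0,0,0, 0,0,0,0,0,0,-0.4, 0,0,0,0,0,0,-0.6, 0,0,0,0,0,0,-0.8, 0,0,0,0,0,0,-1, 0,0,0,0,0,0,-1, 0,0,0,0,0,0,-1, 0,0,0,0,0,0,-1]' 10
python3 -m inch '[0,0,-0.3,0,0,0,-1, 0,0,-0.6,0,0,0,-1, 0,0,-1,0,0,0,-1, 0,0,-1,0,0,0,-1, 0,0,-1,0,0,0,-1, 0,0,-1,0,0,0,-1, 0,0,-0.5,0,0,0,-1, 0,0,0,0,0,0,-1]'
python3 - <<'E'
from h import *
togo(518,273,82)
w=imaging.snapshot("wrist");sc=imaging.snapshot("scene")
a=cv2.resize(w["color"],(400,300));b=cv2.resize(sc["color"][120:360,180:500],(400,300))
save({"color":np.hstack([a,b])},"f1")
E
```

```text
clock: 18.05
ee_pos: [518.1, 272.6, 101.0]
orientation: [-0.576, -3.088, -0.0]
contact_force: [-0.0, 0.2, -0.4]
opening: 88.0
gripper_force: 0.0
clock: 18.85
ee_pos: [518.8, 272.9, 211.8]
orientation: [0.575, 3.085, 0.004]
contact_force: [0.3, -0.2, -0.3]
opening: 87.8
gripper_force: 0.0
pos [518.8 272.9 211.8] R [[-0.933, 0.36, 0.004], [0.36, 0.933, 0.002], [-0.003, 0.003, -1.0]] rows [ 0.06 -0.03  6.49] t 18.85 F [ 0.3 -0.2 -0.3] 87.77347371824968 0.0
```

View pics/f1.png

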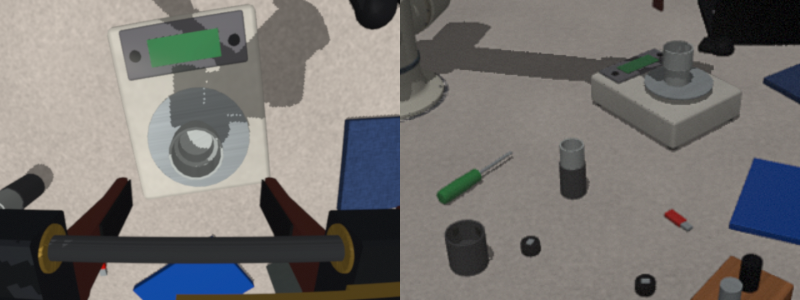

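The cup stands upright near the pan's centre, and the base and narrow pair are in place. The gripper is well clear, so I'm handing the job in.

```bash
python3 -c "
from bench import arm
print(arm.close_job())"
```

```text
the job is handed in; nothing more can be done
None
```

The wide cup is upright near the middle of the pan, its weighted cup and the narrow pair are standing where they were, and the job was handed in at about 19 s; no verdict came back. My first grasp was too high and leaned the wide pair by an estimated 13° (20° fails) before I righted it and lifted the cup out cleanly.

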